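Load the chilling-rod chute on the tasting counter

TASK

Get the chute ready for the tasting: first push the gate of the V-shaped rod chute fully down, then tip the three chilling rods out of the scoop tray into the chute so that they slide down and lie end to end along its fold against the gate. Do not touch the rods with the gripper, stand the empty tray back upright on the counter, and leave the bottle, the glass and the jigger where they stand.

Things in the scene. Friction and masses are not known exactly. Their poses are not given: they have to be found in the camera images.
- chute: Fixed steel V chute on a wooden stand (foot 110 x 300 mm, high end up). Origin: on the fold (inside bottom line of the V) at the gate's inner face, 45 mm above the counter. y runs along the fold down towards the gate at 14 degrees, the channel being y = 0 to -280 mm; x level, across; z square to the fold, out of the V. Polished, slippery (friction about 0.1): rods slide to the gate unaided.
- chute_mid (a point): Point on the fold 150 mm up the slope from the gate. The two 80 mm wide, 4 mm thick walls stand at 45 degrees either side of the fold (90 degree V), top edges at chute x = +-57 mm, z = 57 mm; a plate closes the high end, up to z = 94 mm. At the gate two guide posts, chute x = +-48 mm, reach up to chute z = 80 mm.
- gate (a joint): Sliding gate across the low end of the chute, moving along the chute's z axis: 0 m is fully raised (rods would slip out under it), 0.034 m fully down. It starts near the top, stays where it is left (friction about 2.5 N) and is pushed down on its cap to a rigid end stop.
- gate_top (a point): Centre of the top face of the gate's wooden cap, which is 46 x 26 x 14 mm (46 mm across the channel) and tilted 14 degrees like the chute. It sinks with the gate, 34 mm in all.
- tray: Loose steel scoop tray, about 0.22 kg. Origin: centre of its underside; z up. Open mouth at -x. Back wall 35 mm high, inner face x = +35 mm; end walls 32 mm high, inside y = +-83 mm, outside +-86. The floor falls 8 degrees from lip to back wall, so while it is level rods stay at the back; with the mouth tipped down 30 to 40 degrees they roll out over the lip. Keep the lip level, or rods slide together.
- tray_lip (a point): Middle of the top edge of the tray's mouth lip, at tray x = -45 mm, z = 18 mm; the lip is straight, 166 mm long, parallel to the tray's y.
- handle_top (a point): Centre of the top of the tray's handle: an upright wooden block 20 mm thick along the tray's y and 24 mm along its x, behind the back wall at tray x = +51 mm, top 105 mm above the counter; its upper 70 mm stand free above the back wall for gripping.
- rod1: Polished copper-plated chilling rod with round ends, 20 mm in diameter and 50 mm long overall, about 45 g. Origin at its centre, y along its axis. The three are alike; at the start they lie in the tray along its back wall, axes along the tray's y. Resting in the fold of the chute its centre is at chute z = 14 mm.
- rod2: Polished copper-plated chilling rod with round ends, 20 mm in diameter and 50 mm long overall, about 45 g. Origin at its centre, y along its axis. The three are alike; at the start they lie in the tray along its back wall, axes along the tray's y. Resting in the fold of the chute its centre is at chute z = 14 mm.
- rod3: Polished copper-plated chilling rod with round ends, 20 mm in diameter and 50 mm long overall, about 45 g. Origin at its centre, y along its axis. The three are alike; at the start they lie in the tray along its back wall, axes along the tray's y. Resting in the fold of the chute its centre is at chute z = 14 mm.
- whisky: Bystander: full amber bottle, 72 mm in diameter, 220 mm tall, 0.9 kg, beyond the work in the middle. Origin: centre of its underside.
- glass: Bystander: empty tumbler, 60 mm in diameter at the rim, 95 mm tall, on the far side of the chute. Origin: centre of its underside.
- jigger: Bystander: copper double jigger, 44 mm in diameter, 75 mm tall, near the tray's handle. Origin: centre of its underside.
Not all that is in view belongs to the job. Leave any turquoise look-alike of the rod3 alone. What is shaped like the tray but red is not meant.

How it is judged:
On the way, in this order (a step that is already met when the one before it is completed fails the run):
1. the gate is pushed fully down (value of joint gate above 0.03 m), for 0.2 s.
2. the three rods lie in line in the fold of the chute, against the shut gate (x of rod1 in the frame of chute between -0.006 and 0.006 m and z of rod1 in the frame of chute between 0.009 and 0.02 m and y of rod1 in the frame of chute between -0.143 and -0.012 m and angle between the y axis of each of rod1, rod2, rod3 and the y axis of chute, either way round below 0.15 rad and x of rod2 in the frame of chute between -0.006 and 0.006 m and z of rod2 in the frame of chute between 0.009 and 0.02 m and y of rod2 in the frame of chute between -0.143 and -0.012 m and x of rod3 in the frame of chute between -0.006 and 0.006 m and z of rod3 in the frame of chute between 0.009 and 0.02 m and y of rod3 in the frame of chute between -0.143 and -0.012 m and value of joint gate above 0.03 m), for 0.2 s.
At the end, for the whole second after the job is handed in: Gate down (0.030 m or more); every rod in the fold: centre within 6 mm of it sideways, 9 to 20 mm above it, at most 143 mm up from the gate, axis within 0.15 rad of the fold; tray upright on the counter (tilt under 0.08 rad, underside within 6 mm of it); all at rest (all of step 2 and angle between tray's own z axis and vertical below 0.08 rad and height (world z) of tray between -0.006 and 0.006 m and linear speed of each of tray, rod1, rod2, rod3 below 0.02 m/s); the robot touches nothing.
It fails at once if the gripper touches a rod (contact force between the fingers and rod1 above 0.5 N or contact force between the fingers and rod2 above 0.5 N or contact force between the fingers and rod3 above 0.5 N).
It fails at once if the bottle, the glass or the jigger is shifted by more than 20 mm (distance of any of whisky, glass, jigger from where it was at the start of the episode above 0.02 m).
It also fails if it takes over 67 s, if anything falls off the work surface, if the arm or the gripper's body presses on something with over 40 N, if the wrist force passes 120 N, or if a joint passes its speed limit or range.

ROBOT

A 6-joint arm with a two-finger parallel gripper is mounted at the origin on the work surface. World frame = base frame: x ahead of the robot, y to its left, z up, the work surface at z = 0. Lengths are in m, angles in rad, forces in N, time in s.
With the tool pointing down it reaches from about 0.275 to 0.725 m from the base axis. Payload 15.9 kg.
Tool frame: the origin (TCP) lies at the very end of the fingers, on their centre line; the grasp point (between the pads) lies 19 mm behind it (r.hold_point_z is the distance from the TCP to the grasp point, in m); z points along the fingers, y is the line along which they close (so a half turn about z gives the same grasp; the last joint's range is limited). The gripper opens to 85 mm and grips with 20 to 120 N. Pads are 22 mm wide; open, the fingers measure 114 mm over their backs; the gripper's body (76 mm by 85 mm) begins 54 mm behind the grasp point. The pads swing forward as they close: fully open they stand 13 mm farther back than shut.
Start: joints at [-1.105, 0.213, -0.034, 1.323, 0, 1.571], TCP at [0.225, -0.447, 0.231] pointing down, gripper open.
Joint ranges: [-2.98, 2.98], [-0.74, 1.72], [-1.14, 1.35], [-2.1, 2.04], [-1.57, 1.44], [-3.14, 3.14]. Speed limits (rad/s): [1.89, 1.89, 2.39, 2.57, 3.14, 3.14].

INTERFACE

Orientations are given as a rotation vector (axis times angle).
In Python, from plant import r, imaging gives the robot as it stands. The module is installed in compiled form; this text tells all that it offers.
- The arm moves only by the tool jog_arm, never from a script. Its argument "rows" is text: rows parted by semicolons, each of 7 numbers parted by spaces: the opening, from 0 (shut) to 1 (fully open), then the shift along the world's x, y, z in units of 25 mm (1.0 is 25 mm), then the turn, a rotation vector about the world's x, y, z in rad. In form: jaw dx dy dz wx wy wz; .... A call has 1 to 20 rows; each row is the pose to reach, as a shift and turn from the pose commanded when the call began; what a row does not reach only later rows make up. A row lasts 1/10 s, in which the tool goes at most 50 mm and 8.59 degrees, less where a joint would pass 70% of its speed; a pose out of reach is approached as far as the arm can. A call with a gripper value outside its range is refused whole. The fingers move at their own pace and stop on an object; the grip force is fixed at half the most. Time passes only in rows, so rows that repeat a pose let the fingers close. It gives the time, the measured TCP pose, the force, the opening and the grip force at its end, in the units of the state.
- r.sense(): the state, without advancing time (a new reading comes with each control period).
- imaging.grab_frame(name): name is "scene" or "top" or "wrist"; returns the picture (384x512x3 uint8, red, green, blue); there is no depth.
- imaging.calibration(name): a dict with "fovy" (degrees; the focal length in pixels is half the picture's height over the tangent of half this angle, whatever the lens; pixels are square), "cx", "cy" (the principal point, pixels), "world_from_camera" (4x4, takes a point from camera to world coordinates); the wrist camera has in their place "tool_from_camera" (4x4, takes a point from camera to tool coordinates, whose origin is the TCP and whose axes are the flange's). Camera axes: x right, y up, looking along -z (the intrinsics and any distortion apply to the point x, -y, -z); pixel columns grow to the right and rows downward; lengths in m; the calibration is good to about 2 mm. A picture is of the moment at which its call begins: read the wrist's pose just before it. calibration takes no time and is no camera call.
- r.close_job(): hands the job in; it is judged then, once.
The state is a dict: "time_s": time; "joint_pos": joint angles; "joint_vel": joint speeds; "joint_efforts": joint torques, N m; "ee_pos": TCP position; "tool_rot": TCP orientation; "ft_force": force on the tool from outside, world axes, zero at the start; "moment": the same for the moment, N m; "grip_width": finger opening in m; "grip_force": force on a finger pad.
Only numpy, scipy, OpenCV 4.12 (cv2) and the standard library are available. Lean on these libraries where they do the work, as an engineer would, in place of code of your own. Each camera call takes 0.05 s, during which the arm holds its last target. There are 200 camera calls.

## Working session

There is one attempt and no reset: what is moved stays moved. The work goes in short steps, Python scripts to look and compute and a tool call to move; the robot and the scene stay as the last step left them, time stands still between calls to the robot, and variables do not carry over. Pictures are saved under pics/ and viewed, at most 13 in all, crops included, and the job is handed in when it is done.

Besides the shell and the picture viewer there is one more tool, called after "Request:" as a command line: name --argument value ..., lists and objects as JSON in quotes. jog_arm: Moves the arm, as the interface text tells. Its arguments: {"type":"object","properties":{"rows":{"type":"string"}},"required":["rows"]}

```bash
mkdir -p pics && python3 - <<'E'
from plant import r, imaging
import cv2,numpy as np
for n in ("scene","top"):
    im=imaging.grab_frame(n); cv2.imwrite(f"pics/{n}0.png",im[:,:,::-1]); c=imaging.calibration(n)
    print(n,{k:(np.round(v,4).tolist() if not np.isscalar(v) else v) for k,v in c.items()})
print(imaging.calibration("wrist"))
print(r.sense(), r.hold_point_z)
E
```

```text
scene {'fovy': 55.71811303472624, 'cx': 252.06293850773199, 'cy': 198.586202682726, 'world_from_camera': [[0.5399, -0.6256, 0.5632, 0.9988], [0.8417, 0.3987, -0.3641, -0.2079], [0.0032, 0.6706, 0.7418, 0.7357], [0.0, 0.0, 0.0, 1.0]]}
top {'fovy': 44.33060655703024, 'cx': 253.05413642136406, 'cy': 190.30016107042795, 'world_from_camera': [[0.0065, 0.9943, -0.1065, 0.4208], [-0.9999, 0.0056, -0.0091, 0.0554], [-0.0084, 0.1066, 0.9943, 1.1469], [0.0, 0.0, 0.0, 1.0]]}
{'fovy': 71.67826683991844, 'cx': 256.0573679273068, 'cy': 191.78560226708473, 'tool_from_camera': array([[-5.61095819e-04,  9.56544400e-01,  2.91586174e-01,
         7.39335118e-02],
       [ 9.99998822e-01,  9.53300816e-04, -1.20300423e-03,
         2.39117693e-04],
       [-1.42869629e-03,  2.91585155e-01, -9.56543808e-01,
        -1.43370176e-01],
       [ 0.00000000e+00,  0.00000000e+00,  0.00000000e+00,
         1.00000000e+00]])}
{'time_s': 0.1, 'joint_pos': array([-1.10498093e+00,  2.13303959e-01, -3.49621373e-02,  1.32349537e+00,
       -9.31294313e-06,  1.57078578e+00]), 'joint_vel': array([-0.00019838, -0.00261405,  0.00214065, -0.00075474, -0.0006373 ,
        0.00047644]), 'joint_efforts': array([-3.02960638e-03, -6.87248325e+01,  4.87809777e+01,  1.22546559e-02,
       -1.39855506e-04, -1.09891633e-05]), 'ee_pos': array([ 0.22444219, -0.44646871,  0.23088072]), 'tool_rot': array([-3.05585225e+00, -7.24903595e-01,  3.64031406e-04]), 'ft_force': array([ 0.52723965, -0.93794818, -0.4589689 ]), 'moment': array([ 0.0527181 , -0.00201933, -0.00582625]), 'grip_force': 0.0, 'grip_width': 0.08545626709584236} 0.0187
```

View pics/scene0.png

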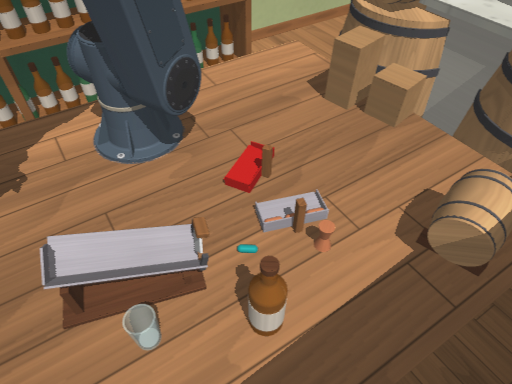

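View pics/top0.png

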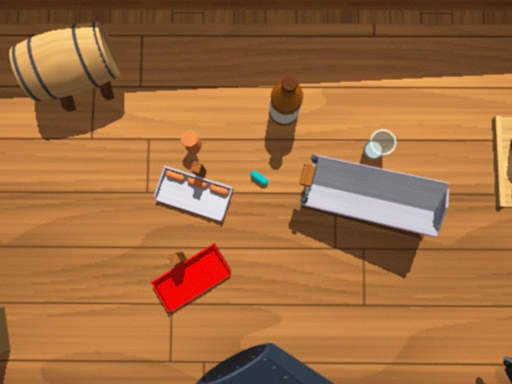

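```bash
cat > h.py <<'E'
import numpy as np, cv2
from plant import r, imaging
from scipy.spatial.transform import Rotation as R
def ray(n,u,v,T=None):
    c=imaging.calibration(n); f=192/np.tan(np.radians(c["fovy"]/2))
    W=c["world_from_camera"] if T is None else T@c["tool_from_camera"]
    d=W[:3,:3]@np.array([(u-c["cx"])/f,-(v-c["cy"])/f,-1]); return W[:3,3],d/np.linalg.norm(d)
def plane(n,u,v,z,T=None):
    o,d=ray(n,u,v,T); return o+d*(z-o[2])/d[2]
def tri(*rays):
    A=sum(np.eye(3)-np.outer(d,d) for o,d in rays); b=sum((np.eye(3)-np.outer(d,d))@o for o,d in rays)
    p=np.linalg.solve(A,b); return p,[float(np.linalg.norm((np.eye(3)-np.outer(d,d))@(p-o))) for o,d in rays]
E
python3 - <<'E'
import cv2,numpy as np
t=cv2.imread("pics/top0.png")[125:245,140:460]; s=cv2.imread("pics/scene0.png")[180:300,30:350]
o=np.vstack([cv2.resize(a,None,fx=2.5,fy=2.5,interpolation=cv2.INTER_CUBIC) for a in (t,s)])
cv2.imwrite("pics/crop1.png",o)
E
```

```text
(no output)
```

View pics/crop1.png

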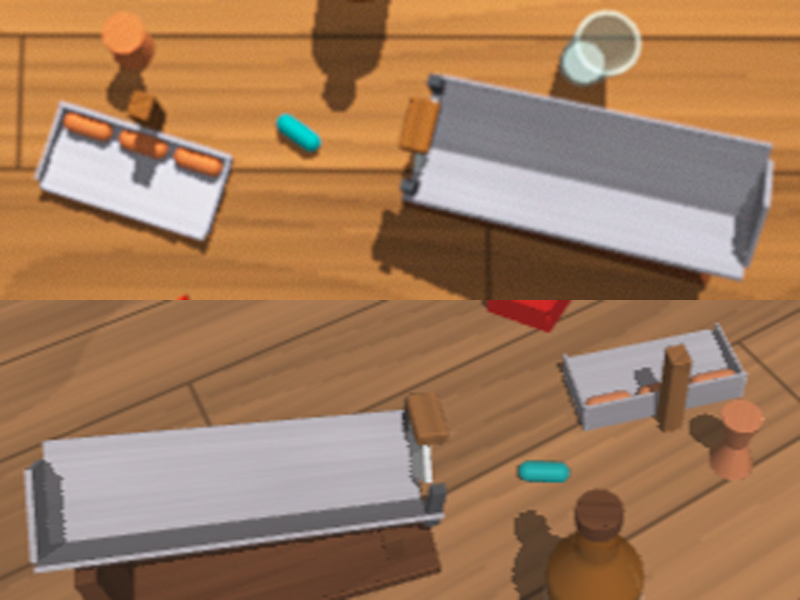

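```bash
python3 - <<'E'
from h import *
T=lambda x,y:ray("top",x/2.5+140-.3,y/2.5+125-.3)
S=lambda x,y:ray("scene",x/2.5+30-.3,(y-300)/2.5+180-.3)
for n,a,b in [("cap",(420,124),(427,408)),("hiFar",(771,147),(33,570)),("hiNear",(741,277),(45,441)),("loFar",(440,78),(440,518)),("loNear",(410,203),(405,410)),
 ("handle",(150,102),(679,352)),("trBackL",(62,104),(745,376)),("trBackR",(231,157),(583,404)),("trMouthR",(207,240),(565,356)),("trMouthL",(38,180),(718,328)),("jigger",(126,28),(743,413)),("cap far",(424,99),(427,427)),("cap near",(415,150),(423,397))]:
    p,e=tri(T(*a),S(*b)); print(n,p.round(4),np.round(e,4))
for q in [(88,125),(143,144),(198,161)]:
    o=plane("top",q[0]/2.5+140-.3,q[1]/2.5+125-.3,0.02);print(o.round(4))
E
```

```text
cap [ 0.5615 -0.0497  0.1606] [0.0011 0.0011]
hiFar [ 0.5431 -0.3456  0.161 ] [0.0005 0.0005]
hiNear [ 0.4343 -0.3144  0.164 ] [0.0006 0.0006]
loFar [ 0.6146 -0.0747  0.0887] [0.0023 0.0023]
loNear [ 0.4998 -0.0479  0.0906] [0.0009 0.0009]
handle [0.5889 0.1875 0.1109] [0.0041 0.0041]
trBackL [0.5983 0.28   0.0278] [0.0012 0.0012]
trBackR [0.5463 0.1158 0.038 ] [0.0006 0.0006]
trMouthR [0.4698 0.1414 0.0201] [0.0035 0.0035]
trMouthL [0.526  0.3036 0.021 ] [0.0024 0.0024]
jigger [0.6612 0.2123 0.0811] [0.0014 0.0014]
cap far [ 0.5813 -0.056   0.1625] [0.0022 0.0022]
cap near [ 0.5411 -0.0453  0.1503] [0.0022 0.0022]
[0.5784 0.2549 0.02  ]
[0.5602 0.2013 0.02  ]
[0.544 0.148 0.02 ]
```

The top view shows the tray (crop 38–231, 104–240) with its mouth facing the robot. The chute (408–771, 78–277) has its gate cap at (420,125). The scene view agrees, and the heights fit the text: chute edges near 0.16 at the high end, handle near 0.11. Next I move above the gate.

Request:
jog_arm --rows "0 13.48 15.87 0 0 0 2.43;0 13.48 15.87 0 0 0 2.43;0 13.48 15.87 0 0 0 2.43;0 13.48 15.87 0 0 0 2.43;0 13.48 15.87 0 0 0 2.43;0 13.48 15.87 0 0 0 2.43;0 13.48 15.87 0 0 0 2.43;0 13.48 15.87 0 0 0 2.43;0 13.48 15.87 0 0 0 2.43;0 13.48 15.87 0 0 0 2.43;0 13.48 15.87 0 0 0 2.43;0 13.48 15.87 0 0 0 2.43;0 13.48 15.87 0 0 0 2.43;0 13.48 15.87 0 0 0 2.43;0 13.48 15.87 0 0 0 2.43;0 13.48 15.87 0 0 0 2.43;0 13.48 15.87 0 0 0 2.43;0 13.48 15.87 0 0 0 2.43;0 13.48 15.87 0 0 0 2.43;0 13.48 15.87 0 0 0 2.43"

```text
time_s: 2.1
ee_pos: [0.5615, -0.05, 0.2313]
tool_rot: [-0.389, -3.117, 0.0]
ft_force: [-0.3, 0.1, 0.4]
grip_width: -0.0003
grip_force: 0.0
```

```bash
python3 - <<'E'
from h import *
s=r.sense(); T=np.eye(4);T[:3,:3]=R.from_rotvec(s["tool_rot"]).as_matrix();T[:3,3]=s["ee_pos"]
im=imaging.grab_frame("wrist"); cv2.imwrite("pics/w1.png",im[:,:,::-1]); np.save("w1.npy",T)
print(T.round(4),s["joint_pos"],s["ft_force"],s["time_s"])
for z in(.13,.145,.16):
  W=T@imaging.calibration("wrist")["tool_from_camera"];p=np.linalg.inv(W)@np.array([.5615,-.0497,z,1]);c=imaging.calibration("wrist");f=192/np.tan(np.radians(c["fovy"]/2));print(z,c["cx"]+f*p[0]/-p[2],c["cy"]-f*p[1]/-p[2])
E
```

```text
[[-9.694e-01  2.456e-01 -1.000e-04  5.615e-01]
 [ 2.456e-01  9.694e-01 -0.000e+00 -5.000e-02]
 [ 1.000e-04 -0.000e+00 -1.000e+00  2.313e-01]
 [ 0.000e+00  0.000e+00  0.000e+00  1.000e+00]] [-8.87169651e-02  3.47425355e-01  1.45394878e-01  1.36886110e+00
 -2.34191018e-05  1.59378006e-01] [-0.28307776  0.09022486  0.36136923] 2.1
0.13 257.1036454966318 191.379468421156
0.145 257.15090364746686 196.19445656808819
0.16 257.2041320371764 201.61773405574297
```

View pics/w1.png

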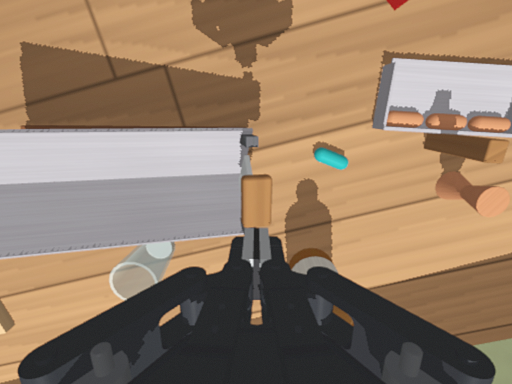

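The wrist view puts the cap at (257,201), where (0.5615, −0.05, 0.16) was predicted, and the chute edges run level in the picture. Position and heading are confirmed, so I push the gate down now.

Request:
jog_arm --rows "0 0 0 -1.6 0 0 0;0 0 0 -2.6 0 0 0;0 -0.02 -0.07 -2.9 0 0 0;0 -0.04 -0.14 -3.2 0 0 0;0 -0.05 -0.21 -3.5 0 0 0;0 -0.07 -0.28 -3.8 0 0 0;0 -0.07 -0.28 -3.8 0 0 0"

```text
time_s: 2.85
ee_pos: [0.5598, -0.0573, 0.1359]
tool_rot: [-0.386, -3.118, 0.0]
ft_force: [0.2, 0.2, 0.1]
grip_width: 0.0002
grip_force: 0.0
```

Request:
jog_arm --rows "0 -0.01 -0.03 -0.12 0 0 0;0 -0.01 -0.05 -0.2 0 0 0;0 -0.02 -0.07 -0.3 0 0 0;0 -0.02 -0.07 -0.3 0 0 0"

```text
time_s: 3.25
ee_pos: [0.5593, -0.0588, 0.1287]
tool_rot: [0.385, 3.118, -0.0]
ft_force: [0.6, -0.7, -0.6]
grip_width: -0.0001
grip_force: 0.0
```

```bash
python3 - <<'E'
from h import *
a=imaging.grab_frame("scene")[180:300,170:290,::-1];b=imaging.grab_frame("top")[120:240,270:390,::-1]
cv2.imwrite("pics/g1.png",np.hstack([cv2.resize(x,None,fx=3.3,fy=3.3,interpolation=2) for x in (a,b)]));print(r.sense()["ft_force"])
E
```

```text
[-0.34830051 -0.27589425 -0.35288037]
```

View pics/g1.png

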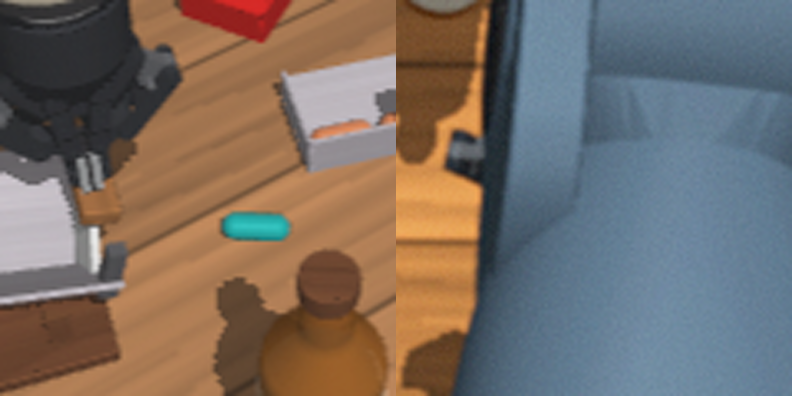

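The fingers sit centred on the cap at (95,195) in the left crop. The force is still only friction, so the end stop has not been reached and I keep going.

Request:
jog_arm --rows "0 -0.01 -0.03 -0.12 0 0 0;0 -0.02 -0.06 -0.24 0 0 0;0 -0.02 -0.06 -0.24 0 0 0"

```text
time_s: 3.65
ee_pos: [0.5599, -0.0594, 0.1268]
tool_rot: [0.384, 3.113, 0.003]
ft_force: [-17.4, 9.7, 55.2]
grip_width: -0.0003
grip_force: 27.5
```

Request:
jog_arm --rows "0 0 0 1 0 0 0;0 0 0 3 0 0 0;1 0 0 4.3 0 0 0;1 1.17 10 4.3 0 0 -0.065;1 1.17 10 4.3 0 0 -0.065;1 1.17 10 4.3 0 0 -0.065;1 1.17 10 4.3 0 0 -0.065;1 1.17 10 4.3 0 0 -0.065;1 1.17 10 4.3 0 0 -0.065;1 1.17 10 4.3 0 0 -0.065;1 1.17 10 4.3 0 0 -0.065"

```text
time_s: 4.75
ee_pos: [0.588, 0.1889, 0.2302]
tool_rot: [-0.487, -3.103, 0.001]
ft_force: [-0.6, -0.3, 0.5]
grip_width: 0.0855
grip_force: 0.0
```

```bash
python3 - <<'E'
from h import *
s=r.sense(); T=np.eye(4);T[:3,:3]=R.from_rotvec(s["tool_rot"]).as_matrix();T[:3,3]=s["ee_pos"]
w=imaging.grab_frame("wrist")[:,:,::-1];np.save("w2.npy",T);cv2.imwrite("pics/w2.png",w)
t=imaging.grab_frame("scene")[170:260,160:340,::-1];cv2.imwrite("pics/s2f.png",imaging.grab_frame("scene")[:,:,::-1])
t=cv2.resize(t,(512,256),interpolation=2);cv2.imwrite("pics/w2c.png",np.vstack([w[:340],t]))
print(T.round(4),s["ft_force"],s["time_s"])
E
```

```text
[[-9.519e-01  3.064e-01 -2.000e-04  5.880e-01]
 [ 3.064e-01  9.519e-01 -3.000e-04  1.889e-01]
 [ 1.000e-04 -4.000e-04 -1.000e+00  2.302e-01]
 [ 0.000e+00  0.000e+00  0.000e+00  1.000e+00]] [-0.62024657 -0.30568397  0.46359481] 4.75
```

View pics/w2c.png

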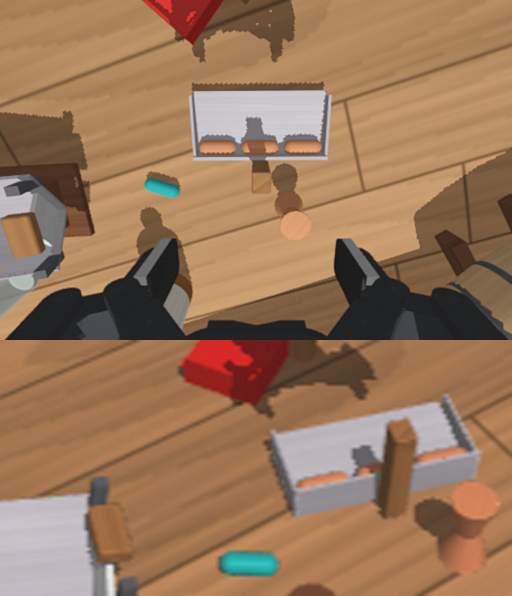

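The wrist view shows the tray square to the picture (190–331), so its yaw is 72°. The handle's top face is at (261,183) and the jigger at (295,225), well clear. The scene crop has the handle top at (401,430).

```bash
python3 - <<'E'
from h import *
T=np.load("w2.npy")
w=ray("wrist",261,183,T);s=ray("scene",160+401/2.844-.3,170+90/2.844-.3);t=ray("top",199.7,165.5)
for a in [(w,s),(w,t),(w,s,t)]: p,e=tri(*a);print(p.round(4),np.round(e,4))
for q in[(261,183)]: print(plane("wrist",*q,.105,T).round(4))
for z,q in((.035,(193,158)),(.035,(327,158)),(.032,(190,95)),(.032,(331,95)),(.018,(194,91)),(.018,(325,91))): print(plane("wrist",*q,z,T).round(4))
E
```

```text
[0.5876 0.1933 0.104 ] [0.0003 0.0003]
[0.5953 0.1903 0.0683] [0.0021 0.0021]
[0.588  0.1902 0.1044] [0.0034 0.0022 0.0054]
[0.5875 0.1937 0.105 ]
[0.5476 0.1161 0.035 ]
[0.6003 0.2796 0.035 ]
[0.4754 0.1404 0.032 ]
[0.5277 0.3026 0.032 ]
[0.4708 0.144  0.018 ]
[0.5212 0.3003 0.018 ]
```

Request:
jog_arm --rows "1 0 0.18 -2 0 0 0;1 0 0.18 -4 0 0 0;1 0 0.18 -5.5 0 0 0;1 0 0.18 -6.5 0 0 0;1 0 0.18 -7 0 0 0;1 0 0.18 -7 0 0 0;0 0 0.18 -7 0 0 0;0 0 0.18 -7 0 0 0;0 0 0.18 -7 0 0 0;0 0 0.18 -7 0 0 0;0 0 0.18 -7 0 0 0;0 0 0.18 -7 0 0 0"

```text
time_s: 6.1
ee_pos: [0.5885, 0.1944, 0.056]
tool_rot: [0.486, 3.103, 0.001]
ft_force: [-0.4, -1.1, 5.6]
grip_width: 0.0197
grip_force: 59.6
```

Request:
jog_arm --rows "0 0 0 0.2 0 0 0;0 0 0 0.6 0 0 0;0 0 0 1.2 0 0 0;0 0 0 2 0 0 0;0 0 0 3 0 0 0;0 0 0 4 0 0 0;0 0 0 5 0 0 0;0 0 0 6 0 0 0;0 0 0 7 0 0 0;0 0 0 7.7 0 0 0;0 0 0 8.1 0 0 0;0 0 0 8.2 0 0 0;0 0 0 8.2 0 0 0"

```text
time_s: 7.4
ee_pos: [0.588, 0.1943, 0.26]
tool_rot: [-0.486, -3.103, 0.0]
ft_force: [0.1, 0.9, -3.6]
grip_width: 0.0195
grip_force: 58.8
```

```bash
python3 - <<'E'
from h import *
s=r.sense(); print(s["ee_pos"],s["tool_rot"],s["ft_force"],s["moment"],s["time_s"])
w=imaging.grab_frame("wrist")[:,:,::-1]; s=imaging.grab_frame("scene")[:,:,::-1]
cv2.imwrite("pics/c3.png",cv2.resize(np.hstack([w,s[60:,100:400][:324]]) if 0 else np.hstack([w[:340,60:420],s[:340,100:400]]),(792,408)))
# chute edges from w1
T=np.load("w1.npy"); a=np.radians(14);h=np.array([.247,.969])
for it in range(4):
    y=np.array([*(h*np.cos(a)),-np.sin(a)]);z=np.array([*(h*np.sin(a)),np.cos(a)])
    P0=np.array([.5524,-.0801,.045])+.057*z
    E=[]
    for u,v in((0,130),(240,128.5),(0,254),(238,235)):
        o,d=ray("wrist",u,v,T);E.append(o+d*((P0-o)@z)/(d@z))
    E=np.array(E); d=(E[1]-E[0])/np.linalg.norm(E[1]-E[0])+(E[3]-E[2])/np.linalg.norm(E[3]-E[2]); h=d[:2]/np.linalg.norm(d[:2])
print(E.round(4),h,np.degrees(np.arctan2(h[1],h[0])))
m=(E[:2].mean(0)+E[2:].mean(0))/2; print("mid",m, "width",np.linalg.norm((E[2]-E[0])[:2]-((E[2]-E[0])[:2]@h)*h))
xc=np.array([h[1],-h[0]]); print("lateral of mid",m[:2]@xc, "cap",np.array([.5615,-.0497])@xc, "ends mid",np.array([.4887,-.330])@xc)
E
```

```text
[0.58800675 0.19425167 0.25997544] [-4.86129041e-01 -3.10341550e+00  3.35283636e-04] [ 0.08224842  0.94268053 -3.61807769] [ 0.0072209  -0.11705801  0.00935933] 7.4
[[ 0.4519 -0.2417  0.1493]
 [ 0.502  -0.0523  0.1004]
 [ 0.5543 -0.2948  0.1552]
 [ 0.615  -0.0855  0.1009]] [0.26688132 0.9637294 ] 74.52122908029615
mid [ 0.53080617 -0.16857518  0.12644109] width 0.11282482493377903
lateral of mid 0.5565430806188347 cap 0.5543980614764323 ends mid 0.55904539375916
```

View pics/c3.png

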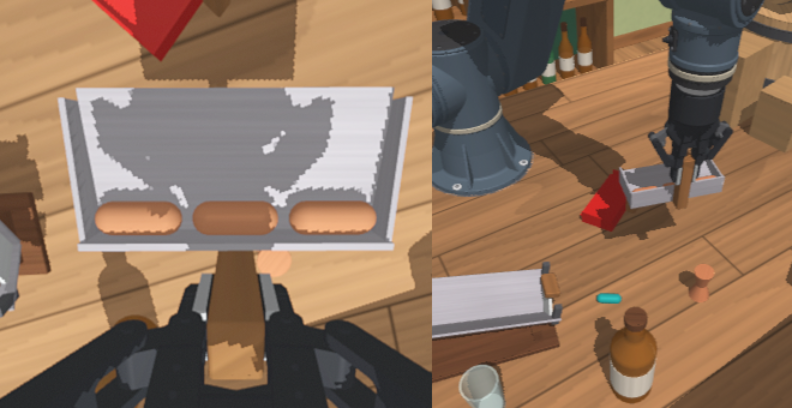

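The tray is held level and square, with the three rods side by side along the back wall (rows about 217). The wrist-view fit gives a chute width of 113 mm and a heading of 75.2°, both as expected. Now I carry the tray over, past the bottle.

Request:
jog_arm --rows "0 -0.05 -0.25 0 0 0 0;0 -0.1 -0.75 0 0 0 0;0 -0.2 -1.5 0 0 0 0;0 -0.3 -2.5 0 0 0 0.01;0 -0.4 -3.5 0 0 0 0.01;0 -0.5 -4.5 0 0 0 0.02;0 -0.5 -5.5 0 0 0 0.02;0 -0.5 -6.5 0 0 0 0.03;0 -0.5 -7.5 0 0 0 0.03;0 -0.5 -8.5 0 0 0 0.04;0 -0.4 -9.5 0 0 0 0.04;0 -0.2 -10.5 0 0 0 0.05;0 0.05 -11.5 0 0 0 0.053;0 0.3 -12.5 0 0 0 0.053;0 0.55 -13.5 0 0 0 0.053;0 0.8 -14.5 0 0 0 0.053;0 1.05 -15.5 0 0 0 0.053;0 1.3 -16.4 0 0 0 0.053;0 1.45 -17.1 0 0 0 0.053;0 1.55 -17.55 0 0 0 0.053"

```text
time_s: 9.5
ee_pos: [0.6258, -0.2473, 0.2601]
tool_rot: [-0.407, -3.115, 0.0]
ft_force: [1.4, -0.2, -4.0]
grip_width: 0.0193
grip_force: 59.0
```

Request:
jog_arm --rows "0 0.01 -0.15 0 0 0 0;0 0.01 -0.23 -0.3 0 0 0;0 0.01 -0.23 -0.7 0 0 0;0 0.01 -0.23 -0.8 0 0 0;0 0.01 -0.23 -0.8 0 0 0"

```text
time_s: 10.0
ee_pos: [0.6265, -0.2498, 0.24]
tool_rot: [-0.403, -3.115, -0.0]
ft_force: [0.4, -0.5, -4.0]
grip_width: 0.0194
grip_force: 59.0
```

```bash
python3 - <<'E'
from h import *
s=r.sense(); T=np.eye(4);T[:3,:3]=R.from_rotvec(s["tool_rot"]).as_matrix();T[:3,3]=s["ee_pos"]
print(T.round(4),s["joint_pos"].round(3),s["time_s"])
# check rel lip and the heights
w=imaging.grab_frame("wrist")[:,:,::-1]; s=imaging.grab_frame("scene")[:,:,::-1]
cv2.imwrite("pics/c4.png",cv2.resize(np.hstack([w[:,:512],s[:,0:320]]),(798,368)))
th=np.radians
xt=np.array([.9668,-.2555,0]);yt=np.array([.2555,.9668,0]);zt=np.array([0,0,1.])
TCP=T[:3,3]; lip0=TCP-.096*xt-.038*zt; print("lip",lip0.round(4))
v=.096*xt+.038*zt
for deg in range(4,41,2):
    rv=-np.radians(deg)*yt
    lipz=np.interp(deg,[0,8,20,36],[.202,.192,.180,.172])
    L=np.array([.5343,-.2258,lipz]); p=L+R.from_rotvec(rv).apply(v)
    print(deg,((p-TCP)/.025).round(2),rv.round(3))
E
```

```text
[[-9.671e-01  2.545e-01 -8.000e-04  6.265e-01]
 [ 2.545e-01  9.671e-01  4.000e-04 -2.498e-01]
 [ 9.000e-04  2.000e-04 -1.000e+00  2.400e-01]
 [ 0.000e+00  0.000e+00  0.000e+00  1.000e+00]] [-0.379  0.614  0.585  1.542  0.    -0.122] 10.0
lip [ 0.5337 -0.2252  0.202 ]
4 [-0.09  0.01  0.07] [-0.018 -0.067 -0.   ]
6 [-0.15  0.02  0.09] [-0.027 -0.101 -0.   ]
8 [-0.22  0.04  0.12] [-0.036 -0.135 -0.   ]
10 [-0.29  0.06  0.16] [-0.045 -0.169 -0.   ]
12 [-0.36  0.08  0.21] [-0.054 -0.202 -0.   ]
14 [-0.44  0.1   0.24] [-0.062 -0.236 -0.   ]
16 [-0.53  0.12  0.28] [-0.071 -0.27  -0.   ]
18 [-0.61  0.15  0.31] [-0.08  -0.304 -0.   ]
20 [-0.7   0.17  0.34] [-0.089 -0.337 -0.   ]
22 [-0.8   0.19  0.41] [-0.098 -0.371 -0.   ]
24 [-0.9   0.22  0.47] [-0.107 -0.405 -0.   ]
26 [-1.    0.25  0.53] [-0.116 -0.439 -0.   ]
28 [-1.1   0.27  0.59] [-0.125 -0.472 -0.   ]
30 [-1.21  0.3   0.64] [-0.134 -0.506 -0.   ]
32 [-1.32  0.33  0.69] [-0.143 -0.54  -0.   ]
34 [-1.43  0.36  0.73] [-0.152 -0.574 -0.   ]
36 [-1.55  0.39  0.77] [-0.161 -0.607 -0.   ]
38 [-1.67  0.42  0.84] [-0.169 -0.641 -0.   ]
40 [-1.79  0.46  0.91] [-0.178 -0.675 -0.   ]
```

View pics/c4.png

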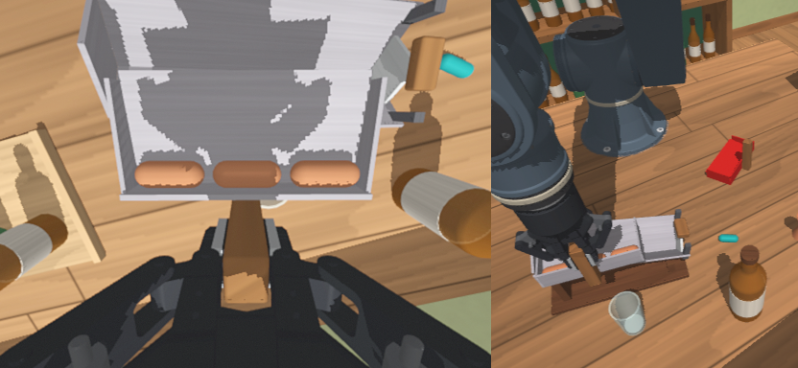

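The tray hangs over the chute, parallel to it, with the rods still at the back (wrist row about 172) and clear of the glass, bottle and cap. I tip it about the lip.

Request:
jog_arm --rows "0 -0.04 0.01 0.04 -0.009 -0.034 0;0 -0.09 0.01 0.07 -0.018 -0.067 0;0 -0.15 0.02 0.09 -0.027 -0.101 0;0 -0.22 0.04 0.12 -0.036 -0.135 0;0 -0.29 0.06 0.16 -0.045 -0.169 0;0 -0.36 0.08 0.21 -0.054 -0.202 0;0 -0.44 0.1 0.24 -0.062 -0.236 0;0 -0.53 0.12 0.28 -0.071 -0.27 0;0 -0.61 0.15 0.31 -0.08 -0.304 0;0 -0.7 0.17 0.34 -0.089 -0.337 0;0 -0.8 0.19 0.41 -0.098 -0.371 0;0 -0.9 0.22 0.47 -0.107 -0.405 0;0 -1 0.25 0.53 -0.116 -0.439 0;0 -1.1 0.27 0.59 -0.125 -0.472 0;0 -1.21 0.3 0.64 -0.134 -0.506 0;0 -1.32 0.33 0.69 -0.143 -0.54 0;0 -1.43 0.36 0.73 -0.152 -0.574 0;0 -1.55 0.39 0.77 -0.161 -0.607 0;0 -1.67 0.42 0.84 -0.169 -0.641 0;0 -1.67 0.42 0.84 -0.169 -0.641 0"

```text
time_s: 12.1
ee_pos: [0.5844, -0.2394, 0.2616]
tool_rot: [0.319, 2.461, -0.11]
ft_force: [-0.1, -0.2, -1.4]
grip_width: 0.0196
grip_force: 59.4
```

```bash
python3 - <<'E'
from h import *
w=imaging.grab_frame("wrist")[:,:,::-1]; s=imaging.grab_frame("scene")[:,:,::-1]
cv2.imwrite("pics/c5.png",cv2.resize(np.hstack([w[:,:512],s[100:356,0:267].repeat(1,0) if 0 else cv2.resize(s[150:350,0:240],(460,384))]),(800,316)))
x=r.sense();print(x["tool_rot"],x["ft_force"],x["joint_pos"])
E
```

```text
[ 0.31898679  2.4615188  -0.11004521] [ 0.0333926  -0.1405093  -0.74427489] [-0.44611383 -0.05836771 -0.49763473  0.47734909  0.11527364 -0.14922334]
```

View pics/c5.png

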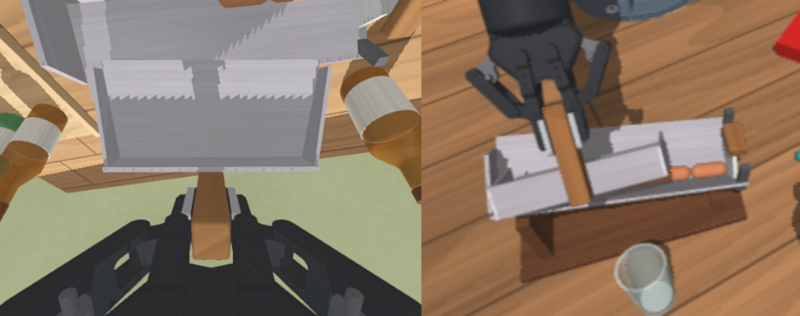

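The tray is empty, and two rods are in view down in the chute. I untip and raise it, then look.

Request:
jog_arm --rows "0 0 0 0.6 0 0 0;0 0.2 -0.05 1.2 0.02 0.08 0;0 0.5 -0.12 1.5 0.05 0.2 0;0 0.8 -0.2 1.5 0.09 0.33 0;0 1.1 -0.3 1.5 0.12 0.46 0;0 1.4 -0.35 1.5 0.15 0.58 0;0 1.67 -0.42 1.5 0.169 0.641 0;0 1.67 -0.42 1.5 0.169 0.641 0;0 1.67 -0.42 1.5 0.169 0.641 0;0 1.4 1 1.5 0.169 0.641 0;0 1.1 2.5 1.5 0.169 0.641 0;0 0.7 4 1.5 0.169 0.641 -0.01;0 0.2 6 1.5 0.169 0.641 -0.01;0 -0.4 8 1.5 0.169 0.641 -0.01;0 -0.5 10 1.5 0.169 0.641 -0.01;0 -0.5 12 1.5 0.169 0.641 -0.01;0 -0.4 14 1.5 0.169 0.641 -0.01;0 -0.2 16 1.5 0.169 0.641 -0.01;0 0 17.3 1.5 0.169 0.641 -0.01;0 0 17.3 1.5 0.169 0.641 -0.01"

```text
time_s: 14.2
ee_pos: [0.5855, 0.1975, 0.298]
tool_rot: [-0.411, -3.113, 0.005]
ft_force: [-0.1, -0.8, -2.3]
grip_width: 0.0193
grip_force: 59.7
```

```bash
python3 - <<'E'
from h import *
s=r.sense();R_=R.from_rotvec(s["tool_rot"]).as_matrix();print(R_.round(4),s["ee_pos"],s["joint_pos"].round(2))
a=imaging.grab_frame("top")[125:245,140:460,::-1];b=imaging.grab_frame("scene")[180:300,30:350,::-1]
cv2.imwrite("pics/c6.png",np.vstack([cv2.resize(x,None,fx=2.5,fy=2.5,interpolation=2) for x in (a,b)]))
E
```

```text
[[-0.9658  0.2593 -0.0018]
 [ 0.2593  0.9658 -0.0027]
 [ 0.001  -0.003  -1.    ]] [0.58550401 0.19752449 0.2980484 ] [ 0.33  0.49  0.53  1.61 -0.    0.59]
```

View pics/c6.png

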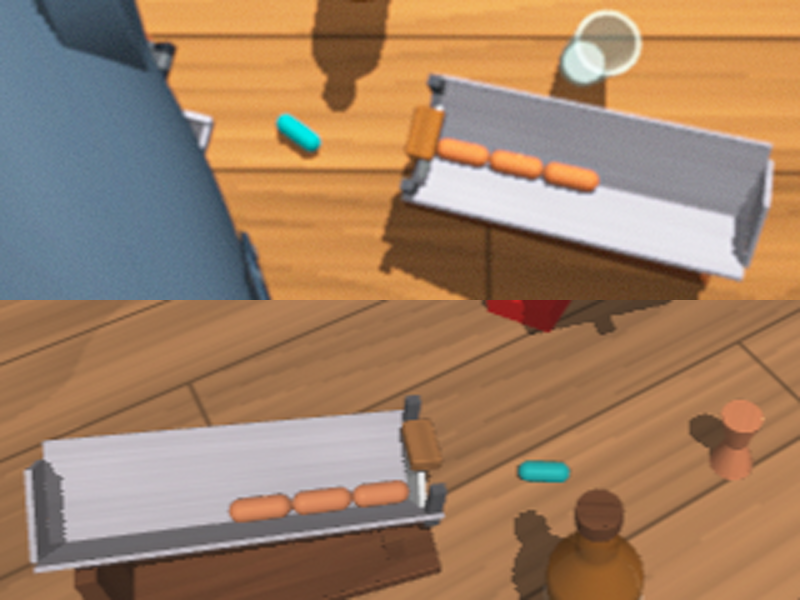

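All three rods lie end to end along the fold against the gate, and the bystanders have not moved. I set the tray down on its old place.

Request:
jog_arm --rows "0 0.1 -0.1 -1.5 0 0 0;0 0.1 -0.1 -3 0 0 0;0 0.1 -0.1 -4.5 0 0 0;0 0.1 -0.1 -6 0 0 0;0 0.1 -0.1 -7.5 0 0 0;0 0.1 -0.1 -8.5 0 0 0;0 0.1 -0.1 -9.1 0 0 0;0 0.1 -0.1 -9.4 0 0 0;0 0.1 -0.1 -9.55 0 0 0;0 0.1 -0.1 -9.62 0 0 0;0 0.1 -0.1 -9.62 0 0 0"

```text
time_s: 15.4
ee_pos: [0.5883, 0.1902, 0.059]
tool_rot: [0.419, 3.113, -0.004]
ft_force: [0.0, 0.0, -2.6]
grip_width: 0.0194
grip_force: 59.7
```

Request:
jog_arm --rows "0 0 0 -0.06 0 0 0;0 0 0 -0.12 0 0 0;0 0 0 -0.12 0 0 0"

```text
time_s: 15.7
ee_pos: [0.5883, 0.1904, 0.0561]
tool_rot: [0.418, 3.113, -0.004]
ft_force: [0.4, -0.7, 4.4]
grip_width: 0.0192
grip_force: 60.6
```

Contact with the counter (force changed from −2.6 to +4.4 N). I release and withdraw.

Request:
jog_arm --rows "0.7 0 0 0 0 0 0;0.7 0 0 0 0 0 0;0.7 0 0 0 0 0 0;0.7 0 0 0 0 0 0;0.7 0 0 0.6 0 0 0;0.7 0 0 1.5 0 0 0;0.7 0 0 3 0 0 0;0.7 0 0 5 0 0 0;0.7 0 0 7 0 0 0;0.7 -4 0 7.5 0 0 0;0.7 -5 2 7.5 0 0 0;0.7 -5 4 7.5 0 0 0;0.7 -5 4 7.5 0 0 0;0.7 -5 4 7.5 0 0 0;0.7 -5 4 7.5 0 0 0"

```text
time_s: 17.2
ee_pos: [0.4626, 0.2906, 0.2428]
tool_rot: [-0.416, -3.114, 0.005]
ft_force: [0.3, 0.7, -0.7]
grip_width: 0.0598
grip_force: 0.0
```

```bash
python3 - <<'E'
from h import *
a=imaging.grab_frame("top")[110:260,140:460,::-1];b=imaging.grab_frame("scene")[170:290,30:350,::-1]
cv2.imwrite("pics/c7.png",np.vstack([cv2.resize(x,None,fx=2.2,fy=2.2,interpolation=2) for x in (a,b)]));print(r.sense()["ft_force"],r.sense()["time_s"])
E
```

```text
[ 0.65220823 -0.57967792 -0.29248711] 17.3
```

View pics/c7.png

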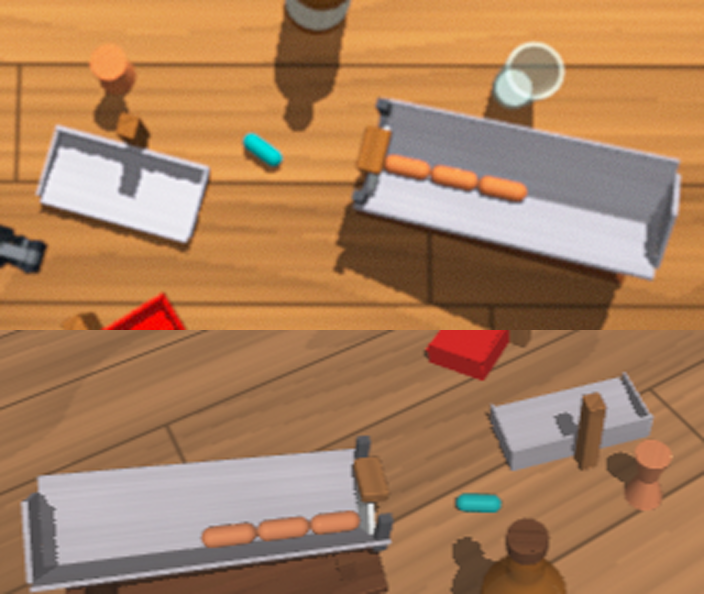

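The tray stands flat and empty, the rods are in the fold against the gate, and the arm is clear of everything.

```bash
python3 -c "
from plant import r
print(r.close_job())"
```

```text
the job is handed in; nothing more can be done
None
```

The job is handed in at about 17 s of the 67 s allowed (no verdict was returned): the gate is down, the three rods lie end to end in the fold against it, the empty tray stands upright on the counter, and the bottle, glass and jigger look unmoved in the last pictures.

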